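# Pack the slim bento

### The job

Pack the black bento on the wooden board: set the deep tier in the middle of the board, lengthwise along it, stand the smaller orange baking cup upright inside it, then stack the shallow tier (the one with the divider) on top, and finally put on the lid, so that each piece sits fully down and square in the one below. Leave the large cup, the chopstick rest, the rice paddle and the sauce bottle where they are.

Things in the scene. Friction and masses are not known exactly. Their poses are not given: they have to be found in the camera images.
- deep_tier_center (a point): Deep bento tier: open black plastic box, 140 long (its x) x 60 wide (y) x 56 mm high, loose, 140 g, no divider, dark red floor. Walls 3.5 mm; inside 133 x 53 mm, inner floor 6.5 mm above its underside. Stands on a foot 116 x 44 mm, 3 mm high (included in all heights). Point: its centre, 28 mm above the underside of the foot; z up.
- shallow_tier_center (a point): Shallow bento tier: as the deep one but 42 mm high (110 g), with a 4 mm divider across the middle ending 9.5 mm below the rim. Its foot enters the deep tier's rim with 4.5 mm play per side, 8.5 mm per end; seated, its underside is 53 mm above the deep tier's. Grip it high: fingertips below its underside would hit the equally wide deep tier. Point: its centre, 21 mm above its underside; z up.
- lid_grip (a point): Lid: black plate 140 (its x) x 60 x 8 mm on the same 3 mm foot (enters the shallow tier alike), loose, 90 g. On it a brown wooden bridge handle: bar 66 long (x), 16 wide (y), top 28 mm above the plate. Point: in the handle, mid-lid, 20 mm above the plate, 8 below the handle's top, 31 above the lid's underside; grip here, closing along y. Seated, its underside is 39 mm above the shallow tier's. z up.
- small_cup_center (a point): The smaller of two round orange silicone baking cups: 40 mm across the rim, 36 mm at the base, 30 mm high, upright, loose, 20 g, firm. Point: its centre, 15 mm above its underside; z up. It stands lower than the deep tier's rim; inside the tier there is room for fingers beside it only along the tier's length.
- board_top (a point): Target: rectangular light wooden board lying fixed on the worktop, 170 long (its x) x 90 wide (its y) x 12 mm thick, corners nearly square. This point is the middle of its top face; z up.
- large_cup_center (a point): Bystander: the larger orange baking cup, 68 mm across the rim, 36 mm high, loose, too wide for the bento. The point is its centre, half-way up.
- chopstick_rest_center (a point): Bystander: white ceramic chopstick rest, 60 x 22 x 14 mm, loose. The point is its centre.
- rice_paddle_center (a point): Bystander: flat wooden rice paddle, about 200 mm long (its x, blade towards +x) and 8 mm thick, blade 64 mm wide, lying loose at the far side. The point is near its middle, half-way up.
- sauce_bottle_center (a point): Bystander: amber sauce bottle with red cap, 48 mm across, 120 mm high, standing loose at the far side. The point is its centre, half-way up.
There are look-alikes about, which are no part of the job. What is shaped like the part that bears small_cup_center but purple is not meant. What is shaped like the part that bears lid_grip but pink is not meant.

How it is judged:
On the way, in this order (a step that is already met when the one before it is completed fails the run):
1. the deep tier stands in the middle of the board, lengthwise (horizontal distance between deep_tier_center and board_top below 0.015 m and z of deep_tier_center in the frame of board_top between 0.025 and 0.0305 m and angle between deep_tier_center's own z axis and vertical below 0.05 rad and angle between the x axis of deep_tier_center and the x axis of board_top, either way round below 0.2 rad), for 0.2 s.
2. the small cup stands upright inside the deep tier on the board (all of step 1 and horizontal distance between small_cup_center and deep_tier_center below 0.06 m and z of small_cup_center in the frame of deep_tier_center between -0.009 and -0.0035 m and angle between small_cup_center's own z axis and vertical below 0.15 rad), for 0.2 s.
3. the shallow tier sits fully down on the deep tier, over the cup (all of step 2 and horizontal distance between shallow_tier_center and deep_tier_center below 0.01 m and z of shallow_tier_center in the frame of deep_tier_center between 0.044 and 0.0478 m and angle between shallow_tier_center's own z axis and vertical below 0.05 rad and angle between the x axis of shallow_tier_center and the x axis of deep_tier_center, either way round below 0.2 rad), for 0.2 s.
4. the lid sits fully down on the shallow tier (all of step 3 and horizontal distance between lid_grip and shallow_tier_center below 0.01 m and z of lid_grip in the frame of shallow_tier_center between 0.047 and 0.0508 m and angle between lid_grip's own z axis and vertical below 0.05 rad and angle between the x axis of lid_grip and the x axis of shallow_tier_center, either way round below 0.2 rad), for 0.2 s.
At the end, for the whole second after the job is handed in: Deep tier level on the board, within 15 mm of its middle and 0.2 rad; small cup upright (0.15 rad) on its floor; shallow tier on the deep tier and lid on the shallow tier, each level, fully down (1.8 mm), within 10 mm and 0.2 rad of the piece below; all at rest (all of step 4 and linear speed of each of deep_tier, shallow_tier, lid, small_cup below 0.02 m/s); the robot touches nothing.
It fails at once if the large cup is moved by more than 30 mm (distance of large_cup_center from where it was at the start of the episode above 0.03 m).
It fails at once if the chopstick rest is moved by more than 30 mm (distance of chopstick_rest_center from where it was at the start of the episode above 0.03 m).
It fails at once if the rice paddle is moved by more than 30 mm (distance of rice_paddle_center from where it was at the start of the episode above 0.03 m).
It fails at once if the sauce bottle is moved by more than 30 mm (distance of sauce_bottle_center from where it was at the start of the episode above 0.03 m).
It also fails if it takes over 120 s, if anything falls off the work surface, if the arm or the gripper's body presses on something with over 40 N, if the wrist force passes 120 N, or if a joint passes its speed limit or range.

### The arm

A 6-joint arm with a two-finger parallel gripper is mounted at the origin on the work surface. World frame = base frame: x ahead of the robot, y to its left, z up, the work surface at z = 0. Lengths are in m, angles in rad, forces in N, time in s.
With the tool pointing down it reaches from about 0.425 to 0.95 m from the base axis. Payload 3.5 kg.
Tool frame: the origin (TCP) lies midway between the tips of the shut fingers; the grasp point (between the pads) lies 19 mm behind it; z points along the fingers, y is the line along which they close (so a half turn about z gives the same grasp; the last joint's range is limited). The gripper opens to 85 mm and grips with 20 to 120 N. Pads are 22 mm wide; open, the fingers measure 114 mm over their backs; the gripper's body (76 mm by 85 mm) begins 54 mm behind the grasp point. The pads swing forward as they close: fully open they stand 13 mm farther back than shut.
Start: joints at [-1.33, 0.286, 1.577, -0, 1.279, -0.15], TCP at [0.257, -0.624, 0.194] pointing down, gripper open.
Joint ranges: [-2.77, 2.77], [-0.9, 2.22], [0.21, 2.48], [-1.53, 4.67], [0.24, 2.81], [-2.84, 2.84]. Speed limits (rad/s): [2.79, 2.79, 3.14, 3.14, 3.14, 3.14].

### API

Orientations are given as a unit quaternion [x, y, z, w].
In Python, from plant import ctrl, cams, order gives the robot as it stands.
- The arm moves only by the tool move_arm, never from a script. Its argument "plan" is one flat list of numbers, 7 for each row, row after row: the shift along the world's x, y, z in mm, then the turn, a rotation vector about the world's x, y, z in degrees, then the finger opening in mm, from 0 to 85.4. A call has 1 to 12 rows; each row shifts and turns the commanded pose from where the row before left it; what a row does not reach is not made up. A row lasts 1/10 s, in which the tool goes at most 50 mm and 8.59 degrees, less where a joint would pass 70% of its speed; a pose out of reach is approached as far as the arm can. A call is refused whole if a number of a shift passes 50 or a number of a turn 8.59, either way. A call with a gripper value outside its range is refused whole. The fingers move at their own pace and stop on an object; "newtons" is the grip in N (left out, the last holds). Time passes only in rows, so rows that do not move let the fingers close. It gives the time, the measured TCP pose, the force, the opening and the grip force at its end, in the units of the state.
- ctrl.get_state(): the state, without advancing time (a new reading comes with each control period).
- cams.read_camera(name): name is "scene" or "top" or "wrist"; returns a dict with "color" (384x512x3 uint8, red, green, blue), "fov_y" (degrees; the focal length in pixels is half the picture's height over the tangent of half this angle, whatever the lens; pixels are square), "cx", "cy" (the principal point, pixels), "origin" and "orientation" of the camera in the world; the wrist camera has in their place "T_tool_cam" (4x4, takes a point from camera to tool coordinates, whose origin is the TCP and whose axes are the flange's). Camera axes: x right, y up, looking along -z (the intrinsics and any distortion apply to the point x, -y, -z); pixel columns grow to the right and rows downward; lengths in m; the calibration is good to about 2 mm. A picture is of the moment at which its call begins: read the wrist's pose just before it. There is no depth.
- order.sign_off(): hands the job in; it is judged then, once.
The state is a dict: "time": time; "qpos": joint angles; "dq": joint speeds; "joint_efforts": joint torques, N m; "eef_pos": TCP position; "tcp_rot": TCP orientation; "contact_force": force on the tool from outside, world axes, zero at the start; "wrist_torque": the same for the moment, N m; "opening": opening from 0.0 (shut) to 1.0 (fully open); "finger_force": force on a finger pad.
Only numpy, scipy, OpenCV 4.12 (cv2) and the standard library are available. Lean on these libraries where they do the work, as an engineer would, in place of code of your own. Each camera call takes 0.05 s, during which the arm holds its last target. There are 200 camera calls.

## Working session

There is one attempt and no reset: what is moved stays moved. The work goes in short steps, Python scripts to look and compute and a tool call to move; the robot and the scene stay as the last step left them, time stands still between calls to the robot, and variables do not carry over. Pictures are saved under pics/ and viewed, at most 14 in all, crops included, and the job is handed in when it is done.

Besides the shell and the picture viewer there is one more tool, called after "Request:" as name(argument=value, ...) on one line, values as JSON. move_arm: Moves the arm, as the interface text tells. Its arguments: {"type":"object","properties":{"plan":{"type":"array","items":{"type":"number"}},"newtons":{"type":"number"}},"required":["plan"]}

```bash
mkdir -p pics; ls
python3 - <<'E'
from plant import ctrl,cams
import cv2,json
print({k:v for k,v in ctrl.get_state().items()})
for n in("scene","top"):
    r=cams.read_camera(n); cv2.imwrite(f"pics/{n}0.png",r["color"][...,::-1])
    print(n,{k:v for k,v in r.items() if k!="color"})
r=cams.read_camera("wrist");print({k:v for k,v in r.items() if k!="color"})
E
```

```text
pics
{'time': 0.0, 'qpos': array([-1.32998255e+00,  2.87186825e-01,  1.57820585e+00,  1.54700807e-05,
        1.27862964e+00, -1.49987794e-01]), 'dq': array([ 0.00077404,  0.00139912,  0.00064031,  0.00043704, -0.00235985,
       -0.00117065]), 'joint_efforts': array([ 2.17849898e-03, -4.05979514e+01, -2.92625248e+01, -9.05937213e-05,
        5.81651213e-03, -1.86434654e-06]), 'eef_pos': array([ 0.2569817 , -0.62333925,  0.19251759]), 'tcp_rot': array([ 9.80969643e-01,  1.94157369e-01, -4.77530779e-05, -1.21391094e-03]), 'contact_force': array([-0.16084695, -0.35708788,  0.10769798]), 'wrist_torque': array([-0.01744616,  0.01135718,  0.01534889]), 'finger_force': 0.0, 'opening': 0.999318554173738}
scene {'fov_y': 50.497770329425386, 'cx': 256.1053160143424, 'cy': 200.96408378098013, 'origin': array([ 0.99067302, -0.72590039,  0.91319835]), 'orientation': array([0.37497473, 0.11679707, 0.26029146, 0.88204351])}
top {'fov_y': 46.607448411817174, 'cx': 254.9451865796011, 'cy': 195.5275587376908, 'origin': array([ 0.3101101 , -0.01055403,  1.13430507]), 'orientation': array([-0.06875132,  0.06602384,  0.70484692, -0.70292598])}
{'fov_y': 71.29257618252385, 'cx': 251.48818793740887, 'cy': 194.62652346564786, 'T_tool_cam': array([[ 6.36603997e-04,  9.64224550e-01,  2.65086045e-01,
         6.72175188e-02],
       [ 9.99999666e-01, -7.49491572e-04,  3.24703583e-04,
         3.08187873e-03],
       [ 5.11766923e-04,  2.65085750e-01, -9.64224706e-01,
        -1.79826130e-01],
       [ 0.00000000e+00,  0.00000000e+00,  0.00000000e+00,
         1.00000000e+00]])}
```

View pics/top0.png

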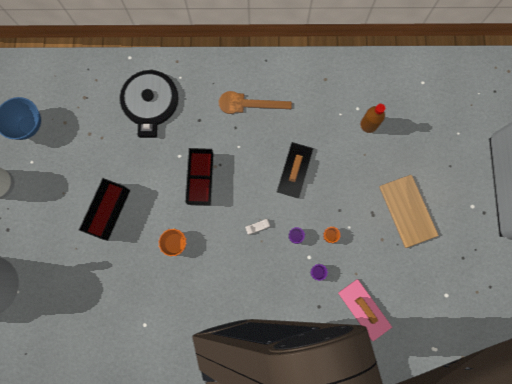

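View pics/scene0.png

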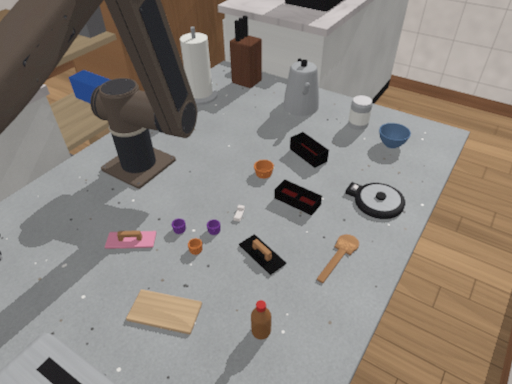

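The top view shows these parts (pixels):
- **Deep tier**: (104,209), no divider.
- **Shallow tier**: (200,177), with divider.
- **Black lid**: (295,170). The pink look-alike is at (365,309).
- **Cups**: small orange (332,235), purple look-alikes (297,236) and (319,272), large orange (173,242).
- **Board**: (410,212).

The scene view agrees. Next I'll measure with colour masks.

```bash
cat > h.py <<'E'
import numpy as np,cv2
from scipy.spatial.transform import Rotation as R
from plant import ctrl,cams
def grab(n):
    s=ctrl.get_state(); r=cams.read_camera(n)
    if n=="wrist":
        T=np.eye(4);T[:3,:3]=R.from_quat(s["tcp_rot"]).as_matrix();T[:3,3]=s["eef_pos"];T=T@r["T_tool_cam"]
    else:
        T=np.eye(4);T[:3,:3]=R.from_quat(r["orientation"]).as_matrix();T[:3,3]=r["origin"]
    f=192/np.tan(np.radians(r["fov_y"]/2))
    return r["color"],(T,f,r["cx"],r["cy"])
def cast(c,uv,z):
    T,f,cx,cy=c; uv=np.atleast_2d(np.asarray(uv,float))
    d=np.c_[(uv[:,0]-cx)/f,-(uv[:,1]-cy)/f,-np.ones(len(uv))]@T[:3,:3].T
    o=T[:3,3]; return (o+d*((z-o[2])/d[:,2])[:,None])[:,:2]
def proj(c,P):
    T,f,cx,cy=c; p=(np.atleast_2d(P)-T[:3,3])@T[:3,:3]
    return np.c_[cx+f*p[:,0]/-p[:,2],cy-f*p[:,1]/-p[:,2]]
def rect(P):
    (c,(w,h),a)=cv2.minAreaRect((np.asarray(P)*1000).astype(np.float32))
    if w<h: w,h,a=h,w,a+90
    return np.round(c,1),round(w,1),round(h,1),round((a+90)%180-90,1)   # mm, long-axis yaw deg
def blobs(m,mn=40):
    m=cv2.morphologyEx(m.astype(np.uint8)*255,cv2.MORPH_OPEN,np.ones((2,2)))
    cs,_=cv2.findContours(m,cv2.RETR_EXTERNAL,cv2.CHAIN_APPROX_NONE)
    return sorted([k[:,0] for k in cs if cv2.contourArea(k)>mn],key=lambda k:-cv2.contourArea(k))
def hsv(i): return [a.astype(int) for a in cv2.split(cv2.cvtColor(i,cv2.COLOR_RGB2HSV))]
E
python3 - <<'E'
from h import *
im,c=grab("top");H,S,V=hsv(im)
for name,m,z in (("red",((H<8)|(H>172))&(S>140)&(V>35)&(V<140),.006),("dark",V<48,.03),("board",(H>8)&(H<22)&(S>60)&(S<140)&(V>140),.012),("orange",(H>4)&(H<16)&(S>180)&(V>130),.03)):
    for k in blobs(m):
        if k[:,1].min()>300 or k[:,1].max()<60: continue
        print(name,k.mean(0).round(),cv2.contourArea(k),rect(cast(c,k,z)))
E
```

```text
red [106. 211.] 682.0 (array([490.6, 376.5]), 133.7, 37.4, -21.1)
red [200. 190.] 391.0 (array([542. , 135.8]), 55.4, 51.6, -0.2)
red [201. 165.] 391.0 (array([610.1, 133.5]), 59.1, 51.5, -2.3)
dark [150. 104.] 2635.0 (array([774.5, 263.5]), 180.6, 148.7, 31.5)
dark [200. 177.] 1285.5 (array([571.6, 132.4]), 145.4, 62.5, -2.2)
dark [106. 210.] 881.5 (array([488.6, 367.9]), 141.1, 77.7, -21.2)
dark [296. 167.] 576.0 (array([ 594.4, -112.7]), 122.2, 56.2, -16.8)
board [409. 212.] 2264.0 (array([ 485.1, -397.8]), 168.7, 91.9, 19.7)
orange [176. 241.] 317.0 (array([406.1, 187.6]), 54.5, 50.5, -27.6)
orange [333. 237.] 139.0 (array([ 419.6, -198.5]), 37.4, 32.2, 89.8)
```

Request:
move_arm(plan=[32,32,0,0,0,-0.4,85,32,32,0,0,0,-0.4,85,32,32,0,0,0,-0.4,85,32,32,0,0,0,-0.4,85,32,32,0,0,0,-0.4,85,32,32,0,0,0,-0.4,85,32,32,0,0,0,-0.3,85,0,0,0,0,0,0,85,0,0,0,0,0,0,85])

```text
time: 1.1
eef_pos: [0.4817, -0.3992, 0.1937]
tcp_rot: [0.985, 0.172, -0.0, -0.0]
contact_force: [-0.1, -0.5, 0.6]
opening: 0.996
finger_force: 0.0
```

Run:
```python
from h import *
im,c=grab("wrist");cv2.imwrite("pics/w1.png",im[...,::-1]);H,S,V=hsv(im)
print(c[0].round(3))
for k in blobs((H>8)&(H<24)&(S>50)&(S<150)&(V>120),2000):
    print(k.mean(0),rect(cast(c,k,.012)))
```

```text
[[ 0.34   0.907  0.25   0.546]
 [-0.94   0.328  0.09  -0.379]
 [-0.001 -0.266  0.964  0.373]
 [ 0.     0.     0.     1.   ]]
[251.92204301 163.68817204] (array([ 487.1, -400.8]), 167.6, 89.3, 20.0)
```

View pics/w1.png

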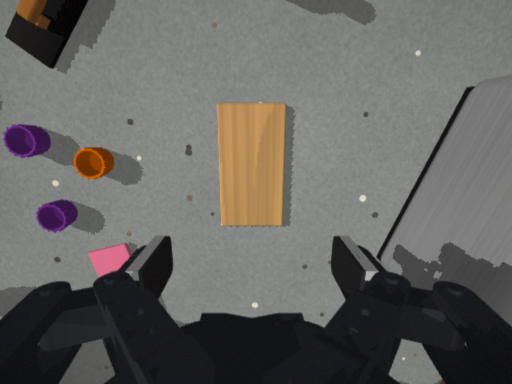

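The board is fully visible at (218..286, 103..226) and measures 168x89 mm, so it fits. The small orange cup at (94,163) has purple cups on its left and below it. Next I'll go to the deep tier.

Request:
move_arm(plan=[13,41.5,0,0,0,7.72,85,13,41.5,0,0,0,7.72,85,13,41.5,0,0,0,7.72,85,13,41.5,0,0,0,7.72,85,13,41.5,0,0,0,7.72,85,13,41.5,0,0,0,7.72,85,0,45,0,0,0,7.72,85,0,45,0,0,0,7.72,85,0,45,0,0,0,7.72,85])

```text
time: 2.05
eef_pos: [0.5589, -0.0162, 0.1939]
tcp_rot: [0.711, 0.703, -0.0, 0.0]
contact_force: [0.7, -0.8, 0.0]
opening: 0.996
finger_force: 0.0
```

Request:
move_arm(plan=[0,45,0,0,0,7.72,85,0,45,0,0,0,7.72,85,0,45,0,0,0,7.72,85,-12,41.5,0,0,0,7.72,85,-12,41.5,0,0,0,7.72,85,-12,41.5,0,0,0,7.72,85,-12,41.5,0,0,0,7.72,85,-12,41.5,0,0,0,7.72,85,-12,41.5,0,0,0,7.72,85,0,0,0,0,0,0,85,0,0,0,0,0,0,85])

```text
time: 3.15
eef_pos: [0.4876, 0.3672, 0.1937]
tcp_rot: [0.186, 0.983, -0.0, 0.0]
contact_force: [0.4, -0.5, -1.4]
opening: 0.994
finger_force: 0.0
```

Run:
```python
from h import *
im,c=grab("wrist");cv2.imwrite("pics/w2.png",im[...,::-1]);H,S,V=hsv(im)
print(c[0].round(3))
for n,m in(("red",((H<8)|(H>172))&(S>140)&(V>35)&(V<160)),("dark",V<48)):
  for k in blobs(m,1000):
    print(n,k.mean(0),k.min(0),k.max(0),rect(cast(c,k,.056)),rect(cast(c,k,.0065)))
```

```text
[[ 0.364 -0.898 -0.245  0.427]
 [ 0.931  0.351  0.097  0.389]
 [-0.001 -0.264  0.965  0.373]
 [ 0.     0.     0.     1.   ]]
red [254.56060606 168.78030303] [235 122] [275 217] (array([482.5, 371. ]), 115.4, 46.8, -21.3) (array([491.1, 368.2]), 133.3, 54.1, -21.3)
dark [256.390642   324.95756257] [  0 232] [511 383] (array([671.1, 299.1]), 777.9, 247.9, 68.7) (array([709.2, 285.1]), 899.2, 286.6, 68.7)
dark [254.83860759 174.44620253] [230 120] [280 231] (array([490.4, 368.2]), 136.8, 58.7, -21.1) (array([500.3, 365. ]), 158.1, 67.9, -21.1)
```

View pics/w2.png

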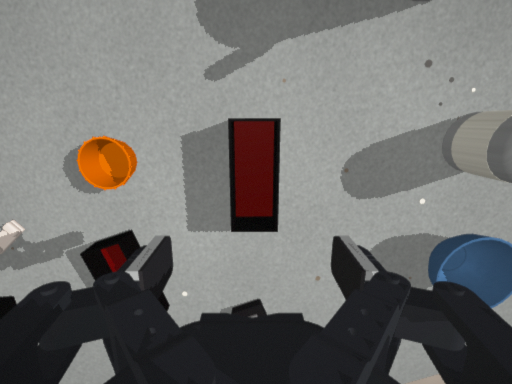

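The deep tier spans (230..280, 120..231). Its floor measures 133x54 mm and its rim about 137x59 mm, both centred at (490.7, 368.2). It lies square to the fingers, so I'll grip it.

Request:
move_arm(plan=[3,1,-40,0,0,0.2,85,0,0,-40,0,0,0,85,0,0,-40,0,0,0,85,0,0,-40,0,0,0,85,0,0,-14,0,0,0,85,0,0,0,0,0,0,45,0,0,0,0,0,0,45,0,0,0,0,0,0,45,0,0,0,0,0,0,45,0,0,0,0,0,0,45,0,0,0,0,0,0,45], newtons=40)

```text
time: 4.3
eef_pos: [0.4905, 0.3693, 0.0208]
tcp_rot: [0.183, 0.983, 0.0, 0.001]
contact_force: [-0.5, 0.1, -0.6]
opening: 0.527
finger_force: 0.0
```

The fingers closed to 45 mm with no force, so I'll look before moving again.

Run:
```python
from h import *
print(ctrl.get_state()["opening"],ctrl.get_state()["finger_force"])
a,_=grab("wrist");b,_=grab("scene")
b=cv2.resize(b[100:230,230:400],(500,384))
cv2.imwrite("pics/w3.png",np.hstack([cv2.resize(a,(300,384)) if 0 else a[:,100:400],b])[...,::-1])
```

```text
0.5270781415854789 0.0
```

View pics/w3.png

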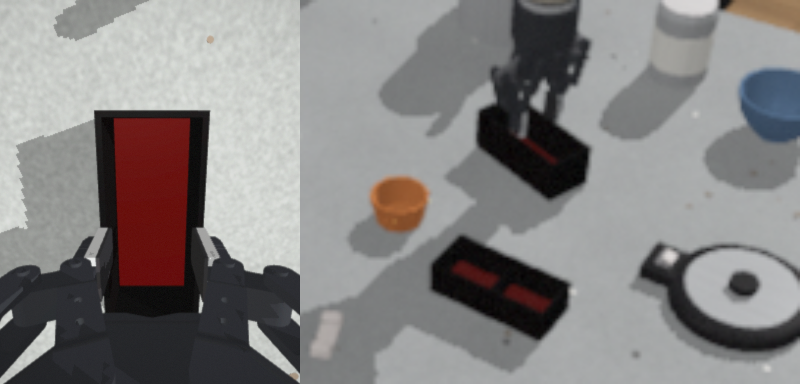

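Request:
move_arm(plan=[0,0,0,0,0,0,30,0,0,0,0,0,0,30,0,0,0,0,0,0,30,0,0,0,0,0,0,30])

```text
time: 4.8
eef_pos: [0.4901, 0.3689, 0.0198]
tcp_rot: [0.184, 0.983, -0.0, -0.0]
contact_force: [0.3, -0.3, 0.4]
opening: 0.352
finger_force: 0.0
```

Run:
```python
from h import *
a,c=grab("wrist");b,c2=grab("scene")
# project expected pad-tip and box corners
s=ctrl.get_state();M=R.from_quat(s["tcp_rot"]).as_matrix()
for y in(-.03,.03,-.0225,.0225):
  print(y,proj(c,s["eef_pos"]+M@[.011,y,-.019]).round(),proj(c2,s["eef_pos"]+M@[0,y,0]).round())
cv2.imwrite("pics/w4.png",cv2.resize(np.hstack([a[190:340,150:350],b[100:190,265:385].repeat(2,0).repeat(2,1)[:150]]),None,fx=1.8,fy=1.8)[...,::-1])
```

```text
-0.03 [[207. 209.]] [[302. 155.]]
0.03 [[302. 209.]] [[315. 149.]]
-0.0225 [[219. 209.]] [[304. 154.]]
0.0225 [[290. 209.]] [[313. 149.]]
```

View pics/w4.png

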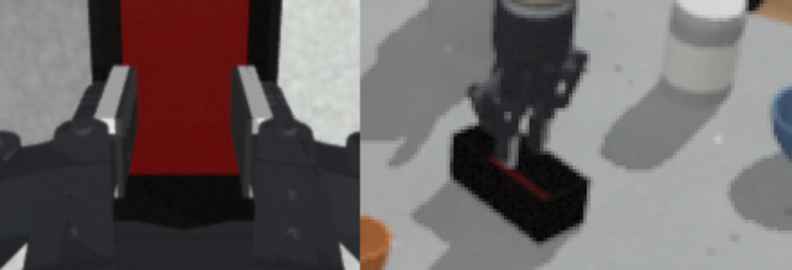

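The fingertips look well above the reported TCP: they close freely over the rim. I'll check their height across the two views.

Run:
```python
from h import *
s=ctrl.get_state();M=R.from_quat(s["tcp_rot"]).as_matrix()
a,c=grab("wrist");b,c2=grab("scene")
print(s["eef_pos"],s["qpos"])
for zt in(0,-.02,-.03,-.04,-.05,-.06):
  print(zt,[proj(c,s["eef_pos"]+M@[.011,y,zt]).round()[0] for y in(-.015,.015)],[proj(c2,s["eef_pos"]+M@[.0,y,zt]).round(1)[0] for y in(-.02,.02)])
cv2.imwrite("pics/w5.png",np.hstack([cv2.resize(a[200:320,190:310],None,fx=3.3,fy=3.3),cv2.resize(b[120:170,285:335],(396,396),interpolation=2)])[...,::-1])
```

```text
[0.49013346 0.36889404 0.01985458] [ 4.79965318e-01  3.49270755e-01  1.84282513e+00 -2.27183083e-05
  9.49607913e-01 -7.21706695e-01]
0 [array([233., 201.]), array([276., 201.])] [array([304.1, 153.5]), array([312.5, 149.5])]
-0.02 [array([231., 210.]), array([279., 210.])] [array([304.5, 149. ]), array([312.9, 145.1])]
-0.03 [array([230., 215.]), array([280., 215.])] [array([304.7, 146.7]), array([313.2, 142.8])]
-0.04 [array([228., 221.]), array([282., 221.])] [array([304.9, 144.4]), array([313.4, 140.5])]
-0.05 [array([226., 228.]), array([284., 228.])] [array([305.1, 142.1]), array([313.6, 138.2])]
-0.06 [array([225., 236.]), array([287., 236.])] [array([305.3, 139.8]), array([313.9, 135.8])]
```

View pics/w5.png

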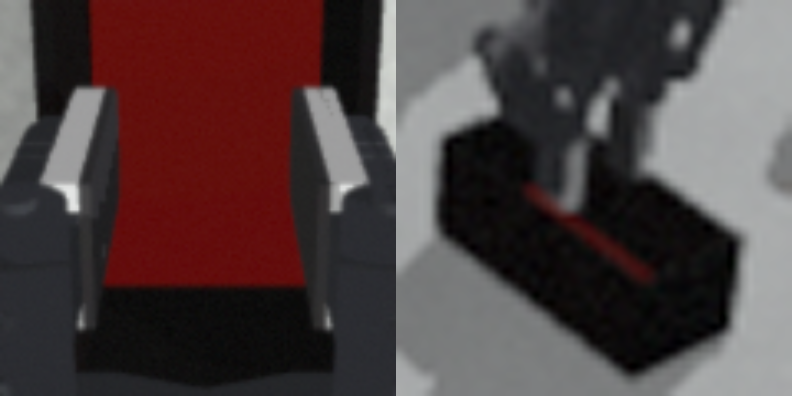

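Both views put the tips about 40–50 mm behind the reported TCP. I'll open and go lower in small steps, watching the force.

Request:
move_arm(plan=[0,0,0,0,0,0,85,0,0,0,0,0,0,85,0,0,0,0,0,0,85,0,0,0,0,0,0,85,0,0,0,0,0,0,85,0,0,0,0,0,0,85,0,0,-5,0,0,0,85,0,0,-5,0,0,0,85,0,0,0,0,0,0,85])

```text
time: 5.9
eef_pos: [0.4892, 0.3684, 0.0086]
tcp_rot: [0.184, 0.983, -0.001, -0.001]
contact_force: [0.1, 0.2, -1.0]
opening: 0.995
finger_force: 0.0
```

Request:
move_arm(plan=[0,0,-5,0,0,0,85,0,0,-3,0,0,0,85,0,0,0,0,0,0,85])

```text
time: 6.2
eef_pos: [0.4896, 0.3686, 0.0011]
tcp_rot: [0.184, 0.983, -0.0, -0.001]
contact_force: [-0.1, -0.4, -0.1]
opening: 0.993
finger_force: 0.0
```

Request:
move_arm(plan=[0,0,0,0,0,0,50,0,0,0,0,0,0,50,0,0,0,0,0,0,50,0,0,0,0,0,0,50,0,0,0,0,0,0,50], newtons=30)

```text
time: 6.7
eef_pos: [0.4905, 0.3691, 0.0023]
tcp_rot: [0.184, 0.983, 0.0, 0.0]
contact_force: [-0.6, 0.0, 1.3]
opening: 0.693
finger_force: 34.0
```

It gripped at 59 mm, so the tips do end about 40–50 mm short of the reported TCP. I'll regrip 15 mm deeper for a firmer hold.

Request:
move_arm(plan=[0,0,0,0,0,0,85,0,0,0,0,0,0,85,0,0,0,0,0,0,85,0,0,-7,0,0,0,85,0,0,-8,0,0,0,85,0,0,0,0,0,0,85,0,0,0,0,0,0,50,0,0,0,0,0,0,50,0,0,0,0,0,0,50,0,0,0,0,0,0,50,0,0,0,0,0,0,50], newtons=40)

```text
time: 7.8
eef_pos: [0.4903, 0.3689, -0.0129]
tcp_rot: [0.184, 0.983, 0.0, 0.0]
contact_force: [-0.6, -0.2, -0.5]
opening: 0.695
finger_force: 46.1
```

Request:
move_arm(plan=[0,0,15,0,0,0,50,0,0,25,0,0,0,50,0,0,30,0,0,0,50,0,0,30,0,0,0,50,0,0,30,0,0,0,50,0,0,0,0,0,0,50])

```text
time: 8.4
eef_pos: [0.4935, 0.3708, 0.1239]
tcp_rot: [0.183, 0.983, 0.004, 0.005]
contact_force: [0.9, -0.3, -0.8]
opening: 0.694
finger_force: 46.1
```

Run:
```python
from h import *
s=ctrl.get_state();print(s["eef_pos"])
a,c=grab("wrist");b,c2=grab("scene")
cv2.imwrite("pics/w6.png",np.hstack([a[60:384,130:380],cv2.resize(b[60:190,250:390],(350,324),interpolation=2)])[...,::-1])
```

```text
[0.49350032 0.37078138 0.12387602]
```

View pics/w6.png

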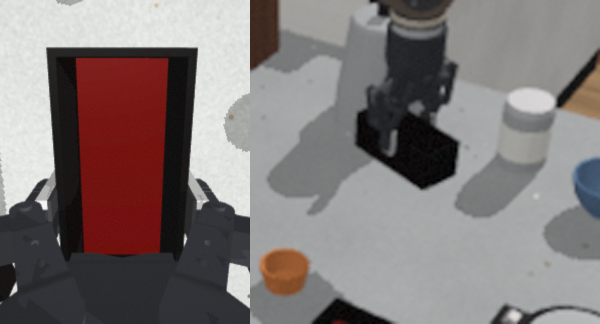

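The tier is lifted level and held centrally. Now I'll carry it to the board.

Request:
move_arm(plan=[11,-42,0,0,0,-7.72,50,11,-42,0,0,0,-7.72,50,11,-42,0,0,0,-7.72,50,11,-42,0,0,0,-7.72,50,11,-42,0,0,0,-7.72,50,11,-42,0,0,0,-7.72,50,0,-45,0,0,0,-7.72,50,0,-45,0,0,0,-7.72,50,0,-45,0,0,0,-7.72,50])

```text
time: 9.4
eef_pos: [0.5542, -0.0195, 0.1145]
tcp_rot: [0.713, 0.701, -0.001, -0.002]
contact_force: [0.9, 0.4, -0.6]
opening: 0.692
finger_force: 46.0
```

Request:
move_arm(plan=[0,-45,0,0,0,-7.72,50,0,-45,0,0,0,-7.72,50,0,-45,0,0,0,-7.72,50,-12,-41.5,0,0,0,-7.72,50,-12,-41.5,0,0,0,-7.72,50,-12,-41.5,0,0,0,-7.72,50,-12,-41.5,0,0,0,-7.72,50,-12,-41.5,0,0,0,-7.72,50,-12,-41.5,0,0,0,-7.72,50,0,0,0,0,0,0,50,0,0,0,0,0,0,50])

```text
time: 10.5
eef_pos: [0.4826, -0.4017, 0.1144]
tcp_rot: [0.985, 0.172, -0.001, -0.002]
contact_force: [0.8, -0.2, -2.2]
opening: 0.695
finger_force: 46.0
```

Request:
move_arm(plan=[4.5,1,-30,0,0,0,50,0,0,-30,0,0,0,50,0,0,-25,0,0,0,50,0,0,-15,0,0,0,50,0,0,-10,0,0,0,50,0,0,0,0,0,0,50,0,0,0,0,0,0,50])

```text
time: 11.2
eef_pos: [0.4893, -0.4014, 0.0079]
tcp_rot: [0.985, 0.173, 0.0, 0.001]
contact_force: [-0.5, 0.8, -0.2]
opening: 0.693
finger_force: 46.0
```

Request:
move_arm(plan=[0,0,-3,0,0,0,50,0,0,-3,0,0,0,50,0,0,-2,0,0,0,50,0,0,0,0,0,0,50])

```text
time: 11.6
eef_pos: [0.4888, -0.4013, -0.0008]
tcp_rot: [0.985, 0.173, 0.0, 0.0]
contact_force: [0.2, 0.0, -0.2]
opening: 0.699
finger_force: 46.0
```

Request:
move_arm(plan=[-1,0,-1,0,0,0,50,0,0,0,0,0,0,50,0,0,0,0,0,0,72,0,0,0,0,0,0,80,0,0,0,0,0,0,85,0,0,0,0,0,0,85,0,0,0,0,0,0,85])

```text
time: 12.3
eef_pos: [0.4875, -0.401, -0.0023]
tcp_rot: [0.985, 0.173, -0.0, -0.0]
contact_force: [-0.2, 0.2, -0.2]
opening: 0.995
finger_force: 0.0
```

Request:
move_arm(plan=[0,0,30,0,0,0,85,0,0,40,0,0,0,85,0,0,40,0,0,0,85,0,0,40,0,0,0,85,0,0,40,0,0,0,85,0,0,0,0,0,0,85,0,0,0,0,0,0,85,0,0,0,0,0,0,85])

```text
time: 13.1
eef_pos: [0.4869, -0.4003, 0.1861]
tcp_rot: [0.985, 0.173, -0.001, -0.001]
contact_force: [-0.5, -0.6, -0.5]
opening: 0.996
finger_force: 0.0
```

```bash
cat >> h.py <<'E'
def show(c,k,*zs): print(k.mean(0).round(),*[rect(cast(c,k,z)) for z in zs])
E
python3 - <<'E'
from h import *
im,c=grab("wrist");cv2.imwrite("pics/w7.png",im[...,::-1]);H,S,V=hsv(im)
print(c[0][:3,3])
for k in blobs(((H<8)|(H>172))&(S>140)&(V>35)&(V<160),1000): print("red");show(c,k,.0185)
for k in blobs(V<48,1000): print("dark");show(c,k,.068)
for k in blobs((H>8)&(H<24)&(S>50)&(S<150)&(V>120),500): print("board");show(c,k,.012)
for k in blobs((H>4)&(H<16)&(S>180)&(V>110),200):print("cup");show(c,k,.03,.015)
E
```

```text
[ 0.55163589 -0.38068906  0.36580855]
red
[254. 169.] (array([ 490.7, -405.4]), 133.3, 54.0, 20.2)
dark
[278. 299.] (array([ 395.3, -440. ]), 731.9, 390.1, -69.8)
dark
[254. 175.] (array([ 491.2, -405. ]), 137.8, 58.3, 19.9)
dark
[44. 29.] (array([ 570.6, -153.7]), 80.9, 53.1, -17.4)
board
[252. 160.] (array([ 487.2, -401. ]), 168.1, 89.6, 20.0)
cup
[ 89. 167.] (array([ 426.1, -207. ]), 52.3, 39.8, -70.1) (array([ 420.5, -199.3]), 54.6, 41.5, -70.1)
```

View pics/w7.png

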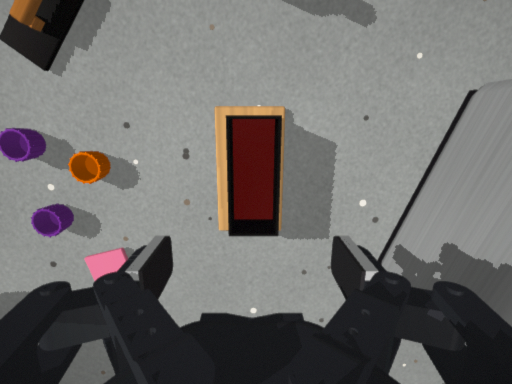

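The deep tier stands on the board about 5.6 mm off its middle and square to it, which is within tolerance. The tier's shift also shows that the fingers' midline sits about 5 mm to tool +y in camera terms. Candidates for the cup are orange (89,167) and purple (22,144) and (52,220). The orange one fits, and the larger orange cup is elsewhere. I'll hover over it with the fingers along the tier's length.

Request:
move_arm(plan=[-5.7,17.9,-4,0,0,8.18,85,-5.7,17.9,-4,0,0,8.18,85,-5.7,17.9,-4,0,0,8.18,85,-5.7,17.9,-4,0,0,8.18,85,-5.7,17.9,-4,0,0,8.18,85,-5.7,17.9,-4,0,0,8.18,85,-5.7,17.9,-4,0,0,8.18,85,-5.7,17.9,-4,0,0,8.18,85,-5.7,17.9,-4,0,0,8.18,85,-5.7,17.9,-4,0,0,8.18,85,-5.7,17.9,-4,0,0,8.18,85,0,0,0,0,0,0,85])

```text
time: 14.35
eef_pos: [0.423, -0.2015, 0.1412]
tcp_rot: [0.574, 0.819, 0.0, -0.003]
contact_force: [-0.3, 0.4, 0.1]
opening: 0.992
finger_force: 0.0
```

Run:
```python
from h import *
im,c=grab("wrist");H,S,V=hsv(im);print(ctrl.get_state()["eef_pos"])
cv2.imwrite("pics/w8.png",im[...,::-1])
for k in blobs((H>4)&(H<17)&(S>170)&(V>90),200):
    show(c,k,.03,.015,0)
    P=cast(c,k,.03)*1000
```

```text
[ 0.4238688  -0.20294522  0.14208305]
[428. 159.] (array([ 595.3, -112.9]), 78.7, 21.6, -16.5) (array([ 605.2, -111.4]), 82.8, 22.7, -16.5) (array([ 615.1, -109.9]), 86.8, 23.8, -16.5)
[255. 180.] (array([ 425.7, -199.3]), 40.8, 39.0, -69.9) (array([ 426.9, -202.2]), 42.9, 41.0, -69.9) (array([ 428.1, -205.1]), 45.0, 43.1, -69.9)
[ 81. 189.] (array([ 245.8, -276. ]), 80.1, 14.9, 34.4) (array([ 237.8, -282.9]), 84.2, 15.7, 34.4) (array([ 229.7, -289.8]), 88.3, 16.4, 34.4)
```

View pics/w8.png

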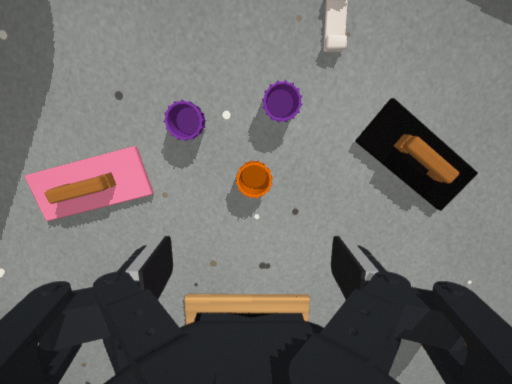

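The view is centred on the orange cup at (255,180), with a rim of 40 mm. The purple cups at (185,120) and (282,100) are clear of the fingers. I'll descend.

Request:
move_arm(plan=[-3,2,-40,0,0,0,75,0,0,-40,0,0,0,70,0,0,-40,0,0,0,70,0,0,-36,0,0,0,70,0,0,-8,0,0,0,70,0,0,0,0,0,0,70,0,0,-4,0,0,0,70,0,0,-4,0,0,0,70,0,0,0,0,0,0,70])

```text
time: 15.3
eef_pos: [0.4227, -0.2028, -0.0271]
tcp_rot: [0.575, 0.818, -0.0, 0.001]
contact_force: [-0.4, -0.3, -0.1]
opening: 0.82
finger_force: 0.0
```

Request:
move_arm(plan=[0,0,0,0,0,0,55,0,0,0,0,0,0,45,0,0,0,0,0,0,30,0,0,0,0,0,0,30,0,0,0,0,0,0,30,0,0,0,0,0,0,30], newtons=22)

```text
time: 15.9
eef_pos: [0.4224, -0.2025, -0.0273]
tcp_rot: [0.574, 0.819, -0.0, 0.0]
contact_force: [-2.5, 1.3, 5.6]
opening: 0.451
finger_force: 22.0
```

Request:
move_arm(plan=[0,0,10,0,0,0,30,0,0,30,0,0,0,30,0,0,40,0,0,0,30,0,0,40,0,0,0,30,0,0,40,0,0,0,30,0,0,0,0,0,0,30,0,0,0,0,0,0,30])

```text
time: 16.6
eef_pos: [0.4225, -0.2026, 0.1332]
tcp_rot: [0.574, 0.819, -0.0, 0.001]
contact_force: [0.0, -0.2, -0.7]
opening: 0.449
finger_force: 22.3
```

Run:
```python
from h import *
s=ctrl.get_state();M=R.from_quat(s["tcp_rot"]).as_matrix()
im,c=grab("wrist");H,S,V=hsv(im);print(s["eef_pos"],s["opening"],s["finger_force"])
for k in blobs((H>4)&(H<17)&(S>170)&(V>90),200):
    for z in (-.01,0.,.01,.02,.03):
        zz=s["eef_pos"][2]+.03+z+.027   # rim height if cup moved with tool
        cc,w,h,a=rect(cast(c,k,zz)); print(z,cc,w,h,((np.r_[cc/1000,0]-s["eef_pos"])@M)[:2].round(4))
cv2.imwrite("pics/w9.png",np.hstack([im[80:384,120:390],cv2.resize(grab("scene")[0][170:290,150:280],(330,304))])[...,::-1])
```

```text
[ 0.42245388 -0.20256249  0.13322316] 0.4486473831805156 22.264289062586613
-0.01 [ 423.3 -202.7] 50.3 41.7 [-0.0001  0.0005]
0.0 [ 421.6 -198.1] 46.5 38.5 [0.0048 0.0005]
0.01 [ 419.9 -193.6] 42.7 35.4 [0.0096 0.0004]
0.02 [ 418.2 -189. ] 38.9 32.2 [0.0145 0.0004]
0.03 [ 416.5 -184.4] 35.1 29.1 [0.0194 0.0004]
-0.01 [ 492.  -128.6] 37.6 10.7 [0.0463 0.0903]
0.0 [ 485.1 -129.7] 34.7 9.9 [0.0476 0.0835]
0.01 [ 478.2 -130.7] 31.9 9.1 [0.049  0.0766]
0.02 [ 471.3 -131.7] 29.1 8.3 [0.0504 0.0698]
0.03 [ 464.5 -132.7] 26.2 7.4 [0.0518 0.0631]
-0.01 [ 328.1 -204.7] 37.4 7.1 [ 0.0304 -0.0897]
0.0 [ 333.6 -200. ] 34.6 6.5 [ 0.033  -0.0829]
0.01 [ 339.1 -195.3] 31.8 6.0 [ 0.0355 -0.0761]
0.02 [ 344.6 -190.6] 29.0 5.5 [ 0.0381 -0.0694]
0.03 [ 350.1 -185.8] 26.1 4.9 [ 0.0407 -0.0626]
```

View pics/w9.png

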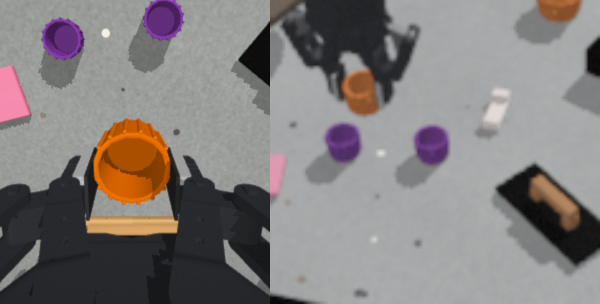

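The cup is held upright. I'll move over the tier and check its alignment there.

Request:
move_arm(plan=[13.4,-40.2,0,0,0,0,30,13.4,-40.2,0,0,0,0,30,13.4,-40.2,0,0,0,0,30,13.4,-40.2,0,0,0,0,30,13.4,-40.2,0,0,0,0,30,0,0,0,0,0,0,30,0,0,0,0,0,0,30,0,0,0,0,0,0,30])

```text
time: 17.5
eef_pos: [0.488, -0.4014, 0.1301]
tcp_rot: [0.574, 0.819, 0.001, -0.002]
contact_force: [0.3, 0.4, -1.1]
opening: 0.452
finger_force: 22.3
```

Run:
```python
from h import *
s=ctrl.get_state();M=R.from_quat(s["tcp_rot"]).as_matrix();print(s["eef_pos"])
im,c=grab("wrist");H,S,V=hsv(im);E=s["eef_pos"]*1000
def tool(p): return ((np.r_[p,0]-np.r_[E[:2],0])@M)[:2].round(1)
for k in blobs(((H<8)|(H>172))&(S>140)&(V>35)&(V<160),300):
    p=rect(cast(c,k,.0185)); print("red",k.min(0),k.max(0),p,tool(p[0]))
for k in blobs((H>8)&(H<24)&(S>50)&(S<150)&(V>120),500):
    p=rect(cast(c,k,.012)); print("board",k.min(0),k.max(0),p,tool(p[0]))
for k in blobs((H>4)&(H<17)&(S>170)&(V>90),500):
    P=cast(c,k,E[2]/1000+.057); p=rect(P);print("cup",k.min(0),k.max(0),p,tool(p[0]))
cv2.imwrite("pics/w10.png",im[...,::-1])
```

```text
[ 0.48804125 -0.40140713  0.13006332]
red [195 168] [316 208] (array([ 494.7, -407.8]), 134.2, 46.2, 20.0) [-8.3  4.1]
board [176 139] [329 164] (array([ 478.5, -370.9]), 168.6, 27.4, 19.9) [31.9  1.4]
cup [214 198] [290 285] (array([ 487.4, -396.7]), 47.1, 38.6, -72.2) [4.6 1. ]
cup [447 156] [511 211] (array([ 579.5, -328.1]), 38.1, 21.2, 2.1) [ 37.8 110.9]
```

View pics/w10.png

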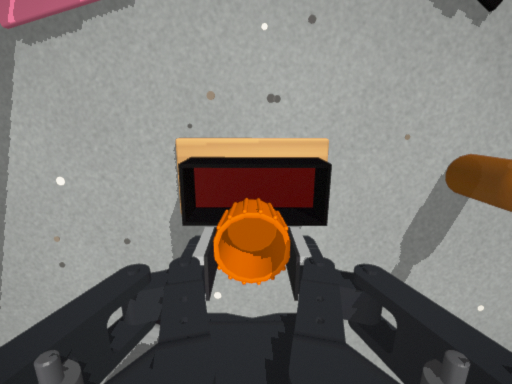

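The cup's rim centre is at (252,246). The tier's rim spans (182..330, 157..226), with the floor at (195..316, 168..208). The cup needs a shift of about −5.7 mm in tool x and +3 mm in tool y, which is (5,−4.5) mm in the world.

Request:
move_arm(plan=[5,-4.5,0,0,0,0,30,0,0,-30,0,0,0,30,0,0,-30,0,0,0,30,0,0,-25,0,0,0,30,0,0,-20,0,0,0,30,0,0,0,0,0,0,30])

```text
time: 18.15
eef_pos: [0.4923, -0.4049, 0.0235]
tcp_rot: [0.574, 0.819, 0.001, -0.003]
contact_force: [0.1, 0.8, -0.1]
opening: 0.447
finger_force: 22.3
```

Request:
move_arm(plan=[0,0,-10,0,0,0,30,0,0,-8,0,0,0,30,0,0,0,0,0,0,30,0,0,-6,0,0,0,30,0,0,0,0,0,0,30])

```text
time: 18.65
eef_pos: [0.4938, -0.4075, 0.0026]
tcp_rot: [0.575, 0.818, 0.0, -0.0]
contact_force: [-0.4, -0.1, -0.8]
opening: 0.45
finger_force: 22.3
```

Request:
move_arm(plan=[0,0,-5,0,0,0,30,0,0,-4,0,0,0,30,0,0,0,0,0,0,30,0,0,0,0,0,0,30])

```text
time: 19.05
eef_pos: [0.4938, -0.4076, -0.0063]
tcp_rot: [0.575, 0.818, 0.0, -0.0]
contact_force: [-0.5, -0.1, 0.5]
opening: 0.448
finger_force: 22.3
```

Request:
move_arm(plan=[0,0,-2,0,0,0,30,0,0,0,0,0,0,30,0,0,0,0,0,0,30])

```text
time: 19.35
eef_pos: [0.494, -0.4077, -0.008]
tcp_rot: [0.574, 0.819, -0.0, -0.0]
contact_force: [0.9, 0.2, -0.6]
opening: 0.448
finger_force: 22.3
```

Request:
move_arm(plan=[0,0,-1,0,0,0,30,0,0,0,0,0,0,42,0,0,0,0,0,0,52,0,0,0,0,0,0,60,0,0,0,0,0,0,60,0,0,0,0,0,0,60])

```text
time: 19.95
eef_pos: [0.4939, -0.4077, -0.0091]
tcp_rot: [0.574, 0.819, 0.0, -0.0]
contact_force: [-0.1, -0.5, 0.4]
opening: 0.7
finger_force: 0.0
```

Request:
move_arm(plan=[0,0,10,0,0,0,60,0,0,30,0,0,0,60,0,0,40,0,0,0,60,0,0,40,0,0,0,60,5,10,40,0,0,0,75,10,20,20,0,0,-8,85,0,0,0,0,0,0,85,0,0,0,0,0,0,85])

```text
time: 20.75
eef_pos: [0.5091, -0.3776, 0.1717]
tcp_rot: [0.629, 0.777, -0.0, 0.001]
contact_force: [-0.5, -0.4, -1.0]
opening: 0.992
finger_force: 0.0
```

Run:
```python
from h import *
s=ctrl.get_state();print(s["eef_pos"])
im,c=grab("wrist");H,S,V=hsv(im)
for k in blobs(((H<8)|(H>172))&(S>140)&(V>35)&(V<160),300): print("red");show(c,k,.0185)
for k in blobs((H>4)&(H<17)&(S>170)&(V>90),300): print("cup",k.min(0),k.max(0));show(c,k,.0485)
for k in blobs((V<48),600): print("dark",k.min(0),k.max(0));show(c,k,.068)
cv2.imwrite("pics/w11.png",cv2.resize(im[60:300,130:390],None,fx=2,fy=2)[...,::-1])
```

```text
[ 0.5090688  -0.37763151  0.17168047]
red
[265. 189.] (array([ 529. , -396.7]), 61.6, 44.3, 19.6)
red
[205. 197.] (array([ 462., -421.]), 63.7, 44.9, 19.9)
cup [411 140] [487 185]
[452. 159.] (array([ 722.4, -313.5]), 89.3, 48.5, 6.6)
cup [ 0 13] [66 51]
[33. 31.] (array([ 259.2, -275.8]), 73.1, 21.3, 26.4)
cup [216 180] [252 216]
[235. 198.] (array([ 494.4, -405.3]), 43.8, 42.2, -68.8)
dark [  0 238] [511 383]
[256. 329.] (array([ 551.1, -545.3]), 695.8, 214.4, 12.1)
dark [165 162] [296 234]
[232. 199.] (array([ 491.8, -400.8]), 138.7, 66.7, 19.8)
```

View pics/w11.png

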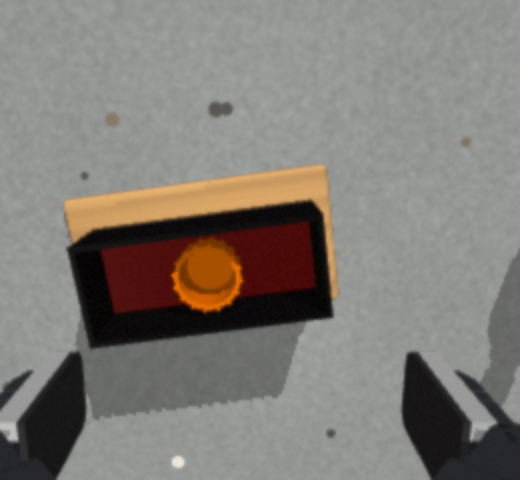

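The cup stands upright on the red floor with clearance all round, at crop (208,275). Next is the shallow tier.

Request:
move_arm(plan=[4.8,39.2,2,0,0,-8,85,4.8,39.2,2,0,0,-8,85,4.8,39.2,2,0,0,-8,85,4.8,39.2,2,0,0,-8,85,4.8,39.2,2,0,0,-8,85,4.8,39.2,2,0,0,-8,85,4.8,39.2,2,0,0,-8,85,4.8,39.2,2,0,0,-8,85,4.8,39.2,2,0,0,-8,85,4.8,39.2,2,0,0,-8,85,4.8,39.2,2,0,0,-8,85,4.8,39.2,0,0,0,-8,85])

```text
time: 22.0
eef_pos: [0.5658, 0.0935, 0.1909]
tcp_rot: [0.999, 0.048, -0.002, 0.0]
contact_force: [0.2, -0.5, 0.6]
opening: 0.997
finger_force: 0.0
```

Request:
move_arm(plan=[4.8,39.2,0,0,0,-8,85,0,0,0,0,0,0,85,0,0,0,0,0,0,85,0,0,0,0,0,0,85])

```text
time: 22.4
eef_pos: [0.5708, 0.1306, 0.1915]
tcp_rot: [1.0, -0.018, -0.001, 0.0]
contact_force: [-0.3, -1.1, 0.5]
opening: 0.997
finger_force: 0.0
```

Run:
```python
from h import *
s=ctrl.get_state();M=R.from_quat(s["tcp_rot"]).as_matrix();print(s["eef_pos"],"xdir",np.degrees(np.arctan2(M[1,0],M[0,0])))
im,c=grab("wrist");H,S,V=hsv(im)
K=[k for k in blobs(((H<8)|(H>172))&(S>140)&(V>35)&(V<160),300)]
for k in K: print("red",k.min(0),k.max(0));show(c,k,.0065)
show(c,np.vstack(K[:2]),.0065)
for k in blobs((V<48),600): print("dark",k.min(0),k.max(0));show(c,k,.042)
```

```text
[0.57080905 0.13061897 0.19147205] xdir -2.1123350918634873
red [228 120] [269 170]
[249. 145.] (array([606.9, 130.3]), 66.4, 54.4, -2.1)
red [230 176] [268 217]
[249. 196.] (array([535.6, 132.5]), 60.5, 54.1, -3.3)
[249. 169.] (array([572.5, 131.5]), 135.2, 54.5, -2.1)
dark [  0 238] [511 383]
[242. 328.] (array([363. , 128.6]), 810.4, 250.0, 87.9)
dark [224 119] [273 227]
[248. 172.] (array([572.6, 131.6]), 137.2, 58.8, -2.1)
dark [53  0] [185  87]
[124.  40.] (array([724.5, 263.2]), 140.6, 86.2, 87.9)
dark [391  90] [475 200]
[430. 144.] (array([599.1, -91.3]), 125.8, 56.3, -17.0)
```

Request:
move_arm(plan=[2,4,-45,0,0,0,85,0,0,-45,0,0,0,85,0,0,-45,0,0,0,85,0,0,-45,0,0,0,85,0,0,-20,0,0,0,85,0,0,-14,0,0,0,85,0,0,0,0,0,0,85,0,0,0,0,0,0,50,0,0,0,0,0,0,50,0,0,0,0,0,0,50,0,0,0,0,0,0,50,0,0,0,0,0,0,50], newtons=40)

```text
time: 23.65
eef_pos: [0.5754, 0.1359, -0.0187]
tcp_rot: [1.0, -0.019, 0.002, -0.0]
contact_force: [0.1, -1.5, 6.4]
opening: 0.694
finger_force: 46.4
```

Request:
move_arm(plan=[0,0,15,0,0,0,50,0,0,30,0,0,0,50,0,0,40,0,0,0,50,0,0,40,0,0,0,50,0,0,35,0,0,0,50,0,0,0,0,0,0,50,0,0,0,0,0,0,50])

```text
time: 24.35
eef_pos: [0.5733, 0.1361, 0.1399]
tcp_rot: [1.0, -0.018, 0.001, -0.0]
contact_force: [-0.3, 0.6, -2.0]
opening: 0.693
finger_force: 45.5
```

```bash
cat > held.py <<'E'
from h import *
import sys
off=float(sys.argv[1]); hrim=float(sys.argv[2])  # TCP z when underside at 0; rim height
s=ctrl.get_state();M=R.from_quat(s["tcp_rot"]).as_matrix();e=s["eef_pos"]
print(e.round(4),s["opening"],"xdir",np.degrees(np.arctan2(M[1,0],M[0,0])).round(2))
im,c=grab("wrist");H,S,V=hsv(im);u=e[2]-off
for n,m,z in(("red",((H<8)|(H>172))&(S>140)&(V>30)&(V<170),u+.0065),("dark",V<48,u+hrim)):
  for k in blobs(m,600):
    p=rect(cast(c,k,z)); print(n,k.min(0),k.max(0),p,"tool",((np.r_[p[0]/1000,0]-np.r_[e[:2],0])@M)[:2].round(4))
E
python3 held.py -.0187 .042
```

```text
[0.5733 0.1361 0.1399] 0.6929275780190793 xdir -2.12
red [205 128] [300 235] (array([605.4, 131.6]), 64.9, 54.2, -2.1) tool [0.0322 0.0033]
red [211 260] [294 318] (array([533.5, 134.2]), 54.4, 44.2, 87.9) tool [-0.0397  0.0034]
dark [  0 121] [511 383] (array([569.3, 131.4]), 292.1, 144.4, 88.0) tool [-0.0039  0.0048]
dark [415  88] [511 215] (array([623.7,  37.6]), 53.1, 23.8, -17.0) tool [0.054  0.0966]
dark [94  0] [176  84] (array([673.4, 177.1]), 44.1, 17.2, -32.9) tool [ 0.0985 -0.0447]
```

Request:
move_arm(plan=[-6.85,-44.75,0,0,0,1.84,50,-6.85,-44.75,0,0,0,1.84,50,-6.85,-44.75,0,0,0,1.84,50,-6.85,-44.75,0,0,0,1.84,50,-6.85,-44.75,0,0,0,1.84,50,-6.85,-44.75,0,0,0,1.84,50,-6.85,-44.75,0,0,0,1.84,50,-6.85,-44.75,0,0,0,1.84,50,-6.85,-44.75,0,0,0,1.84,50,-6.85,-44.75,0,0,0,1.84,50,-6.85,-44.75,0,0,0,1.84,50,-6.85,-44.75,0,0,0,1.84,50])

```text
time: 25.6
eef_pos: [0.4893, -0.4014, 0.1356]
tcp_rot: [0.985, 0.174, -0.001, -0.002]
contact_force: [0.2, 0.1, -1.6]
opening: 0.693
finger_force: 45.4
```

Request:
move_arm(plan=[0,0,0,0,0,0,50,0,0,0,0,0,0,50,0,0,0,0,0,0,50])

```text
time: 25.9
eef_pos: [0.4905, -0.3992, 0.1368]
tcp_rot: [0.985, 0.173, -0.001, -0.002]
contact_force: [0.3, 0.3, -1.5]
opening: 0.693
finger_force: 45.4
```

```bash
python3 held.py -.0187 .042
```

```text
[ 0.4905 -0.3992  0.1368] 0.6932498983921801 xdir 19.97
red [205 128] [300 235] (array([ 521.1, -392. ]), 64.9, 54.2, 20.0) tool [0.0312 0.0037]
red [211 260] [294 318] (array([ 453.5, -416.7]), 54.4, 44.3, -69.8) tool [-0.0408  0.0038]
dark [149 121] [324 383] (array([ 487.4, -400.4]), 152.7, 80.8, 7.2) tool [-0.0033  0.0001]
dark [380 314] [511 383] (array([ 478.5, -522.1]), 79.0, 46.6, -69.7) tool [-0.0533  0.1114]
dark [  0 277] [141 383] (array([ 410.5, -329.5]), 110.9, 46.3, -41.4) tool [-0.0514 -0.0928]
dark [0 0] [46 65] (array([ 557.8, -278.4]), 30.0, 14.7, -16.9) tool [ 0.1045 -0.0905]
dark [301 329] [397 383] (array([ 451.4, -473.3]), 63.3, 21.3, 65.5) tool [-0.0621  0.0563]
dark [403  91] [511 271] (array([ 558.2, -475.3]), 89.9, 2.8, -0.1) tool [0.0376 0.0947]
```

Request:
move_arm(plan=[1.5,-1.5,-30,0,0,0,50,0,0,-30,0,0,0,50,0,0,-15,0,0,0,50,0,0,-7,0,0,0,50,0,0,0,0,0,0,50,0,0,0,0,0,0,50])

```text
time: 26.55
eef_pos: [0.4935, -0.4031, 0.0584]
tcp_rot: [0.985, 0.173, 0.001, 0.001]
contact_force: [0.7, -0.4, -1.5]
opening: 0.691
finger_force: 45.4
```

Request:
move_arm(plan=[0,0,-3,0,0,0,50,0,0,-2,0,0,0,50,0,0,0,0,0,0,50,0,0,0,0,0,0,50])

```text
time: 26.95
eef_pos: [0.4927, -0.4027, 0.0521]
tcp_rot: [0.985, 0.173, 0.0, 0.0]
contact_force: [-0.3, -0.3, -0.6]
opening: 0.693
finger_force: 45.4
```

Request:
move_arm(plan=[0,1,-2,0,0,0,50,0,0,-2,0,0,0,50,0,0,0,0,0,0,50,0,0,0,0,0,0,50])

```text
time: 27.35
eef_pos: [0.4926, -0.4015, 0.0477]
tcp_rot: [0.985, 0.173, -0.0, -0.0]
contact_force: [0.1, -0.8, -1.2]
opening: 0.691
finger_force: 45.4
```

Request:
move_arm(plan=[0,0,-2,0,0,0,50,0,0,0,0,0,0,50,0,0,0,0,0,0,50])

```text
time: 27.65
eef_pos: [0.4929, -0.4019, 0.0464]
tcp_rot: [0.985, 0.173, 0.0, 0.0]
contact_force: [-0.8, 0.4, 0.9]
opening: 0.691
finger_force: 45.6
```

Request:
move_arm(plan=[0,0,-2,0,0,0,50,0,0,0,0,0,0,50,0,0,0,0,0,0,50])

```text
time: 27.95
eef_pos: [0.4929, -0.402, 0.0463]
tcp_rot: [0.985, 0.173, -0.0, 0.0]
contact_force: [-3.7, 2.4, 7.6]
opening: 0.694
finger_force: 46.6
```

Contact came at TCP z 0.0463, exactly the seated height (underside at 65 mm). I'll release, retreat and check.

Request:
move_arm(plan=[0,0,1,0,0,0,50,0,0,0,0,0,0,64,0,0,0,0,0,0,72,0,0,0,0,0,0,85,0,0,0,0,0,0,85,0,0,0,0,0,0,85,0,0,30,0,0,0,85,0,0,40,0,0,0,85,0,0,40,0,0,0,85,0,0,40,0,0,0,85,0,0,0,0,0,0,85,0,0,0,0,0,0,85])

```text
time: 29.15
eef_pos: [0.4932, -0.4021, 0.1966]
tcp_rot: [0.985, 0.173, 0.001, 0.001]
contact_force: [0.3, 0.5, -0.0]
opening: 0.999
finger_force: 0.0
```

Run:
```python
from h import *
s=ctrl.get_state();print(s["eef_pos"])
im,c=grab("wrist");H,S,V=hsv(im)
K=blobs(((H<8)|(H>172))&(S>140)&(V>35)&(V<160),300)
for k in K: print("red",k.min(0),k.max(0));show(c,k,.0715)
show(c,np.vstack(K[:2]),.0715)
for k in blobs((V<48),600): print("dark",k.min(0),k.max(0));show(c,k,.107)
for k in blobs((H>8)&(H<24)&(S>50)&(S<150)&(V>120),500): show(c,k,.012)
```

```text
[ 0.49320819 -0.40212663  0.19657844]
red [228 125] [276 183]
[252. 153.] (array([ 523.2, -395.4]), 65.5, 54.2, 20.0)
red [230 191] [274 237]
[252. 214.] (array([ 455.8, -420. ]), 58.7, 54.2, 20.0)
[252. 181.] (array([ 491.1, -407.1]), 133.9, 54.2, 20.0)
dark [ 0 98] [511 383]
[269. 301.] (array([ 416.8, -440.5]), 660.5, 348.2, -70.2)
dark [223 123] [282 251]
[252. 186.] (array([ 491.8, -406.7]), 137.0, 58.9, 19.9)
dark [5 0] [90 76]
[49. 33.] (array([ 573.7, -183. ]), 78.9, 45.7, -17.0)
dark [105 336] [138 383]
[118. 362.] (array([ 229. , -324.7]), 73.5, 39.9, 19.8)
[230. 154.] (array([ 487. , -400.6]), 168.5, 88.6, 19.9)
```

The shallow tier is seated at (491.3,−407), about 2 mm from the deep tier and square to it. Now the black lid.

Request:
move_arm(plan=[13,36.3,0,0,0,-4.62,85,13,36.3,0,0,0,-4.62,85,13,36.3,0,0,0,-4.62,85,13,36.3,0,0,0,-4.62,85,13,36.3,0,0,0,-4.62,85,13,36.3,0,0,0,-4.62,85,13,36.3,0,0,0,-4.62,85,13,36.3,0,0,0,-4.62,85,0,0,0,0,0,0,85,0,0,0,0,0,0,85])

```text
time: 30.2
eef_pos: [0.5957, -0.1101, 0.1925]
tcp_rot: [0.989, -0.147, -0.002, -0.0]
contact_force: [-0.6, -0.1, -0.0]
opening: 0.993
finger_force: 0.0
```

```bash
cat > lid.py <<'E'
from h import *
import sys
u=float(sys.argv[1]) if len(sys.argv)>1 else 0   # lid underside z (or, held: TCP-z offset via argv[2])
s=ctrl.get_state();M=R.from_quat(s["tcp_rot"]).as_matrix();e=s["eef_pos"]
if len(sys.argv)>2: u=e[2]-float(sys.argv[2])
print(e.round(4),s["opening"],"xdir",np.degrees(np.arctan2(M[1,0],M[0,0])).round(2))
im,c=grab("wrist");H,S,V=hsv(im)
def out(n,p): print(n,p,"tool",((np.r_[p[0]/1000,0]-np.r_[e[:2],0])@M)[:2].round(4))
br=(H>4)&(H<20)&(S>100)&(V>60)
for k in blobs(br,300): print(k.min(0),k.max(0)); out("handle",rect(cast(c,k,u+.039)))
for k in blobs((V<48)|(br&(V<170)),800): print(k.min(0),k.max(0)); out("plate",rect(cast(c,k,u+.011)))
cv2.imwrite("pics/lid_%d.png"%int(s["time"]*100),im[...,::-1])
E
python3 lid.py
```

```text
[ 0.5957 -0.1101  0.1925] 0.992567073219939 xdir -16.86
[54 27] [207  96]
handle (array([760.1, -19.3]), 178.4, 57.5, 79.2) tool [ 0.131  -0.1346]
[413 118] [485 248]
handle (array([ 501. , -377.6]), 158.6, 84.4, 19.9) tool [-0.013   0.2834]
[360   0] [436  49]
handle (array([ 711.6, -314.2]), 80.0, 47.4, 73.2) tool [0.1701 0.1617]
[246 149] [259 202]
handle (array([ 595.6, -113.7]), 68.4, 16.2, -17.1) tool [0.001  0.0034]
[ 79 340] [111 365]
handle (array([398.6, 202.7]), 48.3, 44.6, -8.2) tool [-0.2793 -0.2422]
[400 340] [434 371]
handle (array([ 250.6, -276.4]), 79.3, 22.3, 34.5) tool [-0.282   0.2592]
[  0 238] [511 383]
plate (array([368.4, -51.3]), 890.7, 274.9, 73.2) tool [-0.2346  0.0096]
[436 127] [511 250]
plate (array([ 469.9, -431.8]), 195.8, 95.9, 19.3) tool [-0.0271  0.3443]
[54 27] [207  96]
plate (array([785.4, -12.5]), 189.4, 62.6, -85.5) tool [ 0.1533 -0.1485]
[231 121] [275 219]
plate (array([ 595., -114.]), 135.9, 58.7, -17.0) tool [0.0005 0.0039]
[360   0] [436  49]
plate (array([ 715.7, -329.5]), 86.7, 51.4, 73.2) tool [0.1785 0.1751]
```

The lid is centred at (595,−114), yaw −17. Its plate measures 136x59 mm and its handle 68x16 mm, and it already lies under the finger midline. I'll descend to the handle.

Request:
move_arm(plan=[0,0,-45,0,0,0,70,0,0,-45,0,0,0,60,0,0,-45,0,0,0,50,0,0,-45,0,0,0,45,0,0,-15,0,0,0,40,0,0,-10,0,0,0,40,0,0,0,0,0,0,40,0,0,-5,0,0,0,40,0,0,-4,0,0,0,40,0,0,0,0,0,0,40])

```text
time: 31.25
eef_pos: [0.5973, -0.1114, -0.0182]
tcp_rot: [0.989, -0.148, 0.001, 0.0]
contact_force: [0.4, -0.9, -0.4]
opening: 0.463
finger_force: 0.0
```

Request:
move_arm(plan=[0,0,0,0,0,0,30,0,0,0,0,0,0,20,0,0,0,0,0,0,8,0,0,0,0,0,0,8,0,0,0,0,0,0,8,0,0,0,0,0,0,8], newtons=45)

```text
time: 31.85
eef_pos: [0.5972, -0.1113, -0.0185]
tcp_rot: [0.989, -0.148, 0.0, 0.0]
contact_force: [0.4, 1.2, 3.6]
opening: 0.178
finger_force: 44.8
```

Request:
move_arm(plan=[0,0,10,0,0,0,8,0,0,30,0,0,0,8,0,0,40,0,0,0,8,0,0,40,0,0,0,8,0,0,40,0,0,0,8,0,0,40,0,0,0,8,0,0,0,0,0,0,8,0,0,0,0,0,0,8])

```text
time: 32.65
eef_pos: [0.5969, -0.1113, 0.1821]
tcp_rot: [0.989, -0.148, 0.001, 0.0]
contact_force: [0.1, -0.3, -1.8]
opening: 0.174
finger_force: 44.2
```

```bash
python3 lid.py 0 -.0185 | grep -A3 -v "tool \[.*0.[12]"
```

```text
[ 0.5969 -0.1113  0.1821] 0.17364853494140917 xdir -17.01
[48 27] [205  98]
handle (array([699. , -90.4]), 67.4, 21.8, 79.1) tool [ 0.0915 -0.0499]
[236 188] [269 316]
handle (array([ 598.9, -114.7]), 71.3, 16.0, -17.1) tool [0.0029 0.0026]
[417 119] [491 252]
handle (array([ 601.1, -225.8]), 60.0, 31.9, 19.9) tool [0.0375 0.1082]
[362   0] [442  49]
handle (array([ 680.4, -202. ]), 30.7, 17.5, 73.0) tool [0.1064 0.0623]
[  0 123] [511 383]
plate (array([ 573.8, -109.7]), 368.4, 181.1, 73.0) tool [-0.0225  0.0052]
[419 119] [511 251]
plate (array([ 587.6, -256.6]), 87.8, 46.7, 30.5) tool [0.0336 0.1416]
[362   0] [442  49]
plate (array([ 684.6, -217.7]), 37.7, 21.5, 73.0) tool [0.115  0.0761]
```

Request:
move_arm(plan=[-13.4,-36.6,0,0,0,4.62,8,-13.4,-36.6,0,0,0,4.62,8,-13.4,-36.6,0,0,0,4.62,8,-13.4,-36.6,0,0,0,4.62,8,-13.4,-36.6,0,0,0,4.62,8,-13.4,-36.6,0,0,0,4.62,8,-13.4,-36.6,0,0,0,4.62,8,-13.4,-36.6,0,0,0,4.62,8,0,0,0,0,0,0,8,0,0,0,0,0,0,8,0,0,0,0,0,0,8])

```text
time: 33.8
eef_pos: [0.489, -0.4025, 0.1789]
tcp_rot: [0.985, 0.173, -0.001, -0.002]
contact_force: [0.6, -0.2, -1.3]
opening: 0.177
finger_force: 44.3
```

```bash
python3 lid.py 0 -.0185 | grep -A1 "^\[2[0-9][0-9] \|xdir"; ls pics | grep lid
```

```text
[ 0.489  -0.4025  0.1789] 0.1772041569601783 xdir 19.96
[236 188] [269 316]
handle (array([ 491.5, -405.4]), 71.5, 16.0, 19.9) tool [0.0013 0.0036]
[213 108] [283 122]
handle (array([ 555.3, -380.1]), 30.8, 5.9, -70.0) tool [0.0699 0.0016]
lid_3020.png
lid_3265.png
lid_3379.png
```

Request:
move_arm(plan=[0.7,-1.5,-30,0,0,0,8,0,0,-30,0,0,0,8,0,0,-15,0,0,0,8,0,0,-7,0,0,0,8,0,0,0,0,0,0,8,0,0,0,0,0,0,8])

```text
time: 34.45
eef_pos: [0.491, -0.406, 0.1004]
tcp_rot: [0.985, 0.173, 0.001, 0.001]
contact_force: [-0.2, 0.0, -0.8]
opening: 0.177
finger_force: 44.3
```

Request:
move_arm(plan=[0,0,-4,0,0,0,8,0,0,-3,0,0,0,8,0,0,0,0,0,0,8,0,0,0,0,0,0,8])

```text
time: 34.85
eef_pos: [0.4901, -0.4056, 0.092]
tcp_rot: [0.985, 0.173, 0.0, 0.0]
contact_force: [-0.5, 0.3, -1.3]
opening: 0.175
finger_force: 44.3
```

Request:
move_arm(plan=[0,1.5,-2,0,0,0,8,0,0,-2,0,0,0,8,0,0,0,0,0,0,8,0,0,-2,0,0,0,8,0,0,0,0,0,0,8,0,0,0,0,0,0,8])

```text
time: 35.45
eef_pos: [0.4901, -0.404, 0.0859]
tcp_rot: [0.985, 0.173, -0.0, -0.0]
contact_force: [0.5, 0.2, -1.3]
opening: 0.175
finger_force: 44.3
```

Request:
move_arm(plan=[0,0,-2,0,0,0,8,0,0,0,0,0,0,8,0,0,0,0,0,0,8])

```text
time: 35.75
eef_pos: [0.4906, -0.4047, 0.0855]
tcp_rot: [0.985, 0.173, 0.0, 0.001]
contact_force: [-1.1, 0.6, 6.1]
opening: 0.174
finger_force: 45.2
```

Contact came at 0.0855, the predicted seated height. I'll release, retreat and check.

Request:
move_arm(plan=[0,0,1,0,0,0,8,0,0,0,0,0,0,18,0,0,0,0,0,0,30,0,0,0,0,0,0,45,0,0,0,0,0,0,45,0,0,0,0,0,0,45,0,0,30,0,0,0,45,0,0,40,0,0,0,45,0,0,40,0,0,0,45,-10,20,20,0,0,0,45,0,0,0,0,0,0,45,0,0,0,0,0,0,45])

```text
time: 36.95
eef_pos: [0.4802, -0.3839, 0.2148]
tcp_rot: [0.985, 0.173, 0.0, 0.0]
contact_force: [-0.3, -0.3, -0.5]
opening: 0.523
finger_force: 0.0
```

```bash
python3 lid.py .104 | grep -A1 "^\[[12][0-9][0-9] \|xdir"
python3 - <<'E'
from h import *
im,c=grab("wrist");b,c2=grab("scene")
cv2.imwrite("pics/fin.png",np.hstack([im[60:360,100:400],cv2.resize(b[230:350,100:260],(480,360),interpolation=2)[:300]])[...,::-1])
E
```

```text
[ 0.4802 -0.3839  0.2148] 0.523402580334867 xdir 19.97
[231 108] [295 223]
handle (array([ 506.9, -388.2]), 110.1, 58.1, 19.9) tool [0.0237 0.0131]
[266 156] [284 224]
handle (array([ 490.6, -407.6]), 68.4, 17.4, 20.8) tool [0.0017 0.0258]
```

View pics/fin.png

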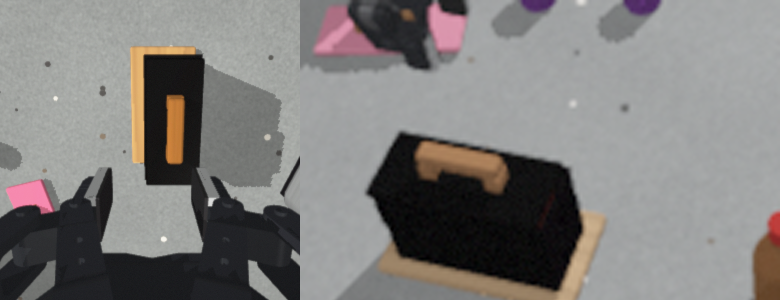

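The stack is square on the board with the lid flush, and the lid is within about 1 mm of the tier below. The gripper is clear, so I'll hand the job in.

```bash
python3 -c "
from plant import order
print(order.sign_off())"
```

```text
the job is handed in; nothing more can be done
None
```

The bento is packed on the board and handed in at about 37 s: deep tier, small orange cup inside it, shallow tier and lid, each measured as seated and square, though no verdict came back.

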